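# Shim a lacquer box on the setting board and hold it flush

### The arm

A 6-joint arm with a two-finger parallel gripper is mounted at the origin on the work surface. World frame = base frame: x ahead of the robot, y to its left, z up, the work surface at z = 0. Lengths are in m, angles in rad, forces in N, time in s.
With the tool pointing down it reaches from about 0.35 to 0.875 m from the base axis. Payload 15.5 kg.
Tool frame: the origin (TCP) lies midway between the tips of the shut fingers; the grasp point (between the pads) lies 19 mm behind it (env.hold_point_z is the z of the grasp point in the tool frame, in m); z points along the fingers, y is the line along which they close (so a half turn about z gives the same grasp; the last joint's range is limited). The gripper opens to 85 mm and grips with 20 to 120 N. Pads are 22 mm wide; open, the fingers measure 114 mm over their backs; the gripper's body (76 mm by 85 mm) begins 54 mm behind the grasp point. The pads swing forward as they close: fully open they stand 13 mm farther back than shut.
Start: joints at [1.087, 0.494, 1.345, -0, 1.302, -0.096], TCP at [0.237, 0.578, 0.231] pointing down, gripper open.
Joint ranges: [-2.91, 2.91], [-0.82, 2.16], [0.22, 2.67], [-1.22, 4.37], [0.12, 2.79], [-3.08, 3.08]. Speed limits (rad/s): [1.89, 1.89, 2.57, 3.01, 3.01, 3.01].

### API

Orientations are given as a rotation vector (axis times angle).
In Python, from workcell import env gives the robot as it stands.
- The arm moves only by the shell command python3 shift.py [OPENING] [FORCE], which reads ROWS from standard input. ROWS is a JSON list of rows, 1 to 10 of them, each written [[dx, dy, dz], [rx, ry, rz]]: dx, dy, dz in m, then a rotation vector rx, ry, rz in rad; each row is the pose to reach, as a shift and turn from the pose commanded when the command began, along the tool's axes at that moment; what a row does not reach only later rows make up. A row lasts 1/8 s, in which the tool goes at most 0.0625 m and 0.188 rad, less where a joint would pass 70% of its speed; a pose out of reach is approached as far as the arm can. OPENING is the opening from 0.0 (shut) to 1.0 (fully open), set as the command begins (- or left out keeps the last). The fingers move at their own pace and stop on an object; FORCE is the grip in N (left out, the last holds). Time passes only in rows, so rows that do not move let the fingers close. It prints the time, the measured TCP pose, the force, the opening and the grip force at its end. Input that does not fit is refused with a message, and nothing moves.
- env.read_state(): the state, without advancing time (a new reading comes with each control period).
- env.camera(name): name is "side" or "top" or "wrist"; returns a dict with "pixels" (420x560x3 uint8, red, green, blue), "camera_matrix" (3x3 intrinsics, pixels), "camera_from_world" (4x4, takes a point from world to camera coordinates). Camera axes: x right, y down, z forward; pixel columns grow to the right and rows downward; lengths in m; the calibration is good to about 2 mm. A picture is of the moment at which its call begins. There is no depth.
- env.close_job(): hands the job in; it is judged then, once.
The state is a dict: "time": time; "joint_pos": joint angles; "qvel": joint speeds; "tau": joint torques, N m; "tool_pos": TCP position; "ee_rot": TCP orientation; "ft_force": force on the tool from outside, world axes, zero at the start; "wrist_torque": the same for the moment, N m; "opening": opening from 0.0 (shut) to 1.0 (fully open); "grip_force": force on a finger pad.
Only numpy, scipy, OpenCV 4.12 (cv2) and the standard library are available. Lean on these libraries where they do the work, as an engineer would, in place of code of your own. Each camera call takes 0.05 s, during which the arm holds its last target. There are 200 camera calls.

### The job

Set up the black lacquer box: drop the wooden pin fully down into the board's hole at the far end of the gap that is wide enough for the spacer, let go, then slide the spacer, round nose first, along the board into that gap until it meets the pin, and let go. Then push the box sideways, firmly but not hard, so that box, spacer and slim rail lie flush, and finish while still holding the box pressed like that. Leave the other things on the bench where they are.

Things in the scene. Friction and masses are not known exactly. Their poses are not given: they have to be found in the camera images.
- board: plywood setting board, fixed on the bench, 220 x 220 x 30 mm. Origin: centre of its underside; x points away from the robot (yaw within 0.2 rad), y to the left, z up. The box stands on it between two rails that run along its x; the area nearer the robot than the rails is empty. Two round holes near the far edge.
- hole_left (a point): centre of the mouth of the left pin hole, on the board's top (30 mm above the bench), 85 mm ahead and 63 mm to the left of the board's centre; round, 16 mm wide, 25 mm deep, upright. It lies in line with the left gap
- hole_right (a point): the same hole on the right, 85 mm ahead and 63 mm to the right of the board's centre, in line with the right gap
- slim_rail: brown wooden rail fixed on the board, 110 long (board x) x 16 wide x 12 mm high. Origin: centre of its underside, on the board's top, 15 mm ahead of and 78 mm beside the board's centre, on the left or on the right; axes as the board's. The gap between it and the box is 18 to 22 mm: the wide one
- broad_rail: brown wooden rail like the slim one but 46 mm wide (110 x 46 x 12 mm), on the other side of the box, its centre also 78 mm from the board's centre line; axes as the board's. The gap between it and the box is only 3 to 7 mm
- box: closed black lacquer box with a gold motif on top, loose, 110 (board x) x 100 (board y) x 40 mm high, about 0.3 to 0.6 kg; stands on the board between the rails, 28 mm higher than they are. Origin: centre of its underside; axes as the board's. It slides on the board at a push of 2 to 5 N; a lasting push of about 10 N in the middle of its side, 10 to 30 mm above the board, holds it well
- spacer: straight wooden batten, loose, 170 long x 14 thick x 22 mm high, about 45 g, lying on the bench on its 14 mm wide underside. Origin: centre of its underside at mid-length; x axis along it towards the rounded nose (within 0.4 rad of world x), square tail at -85 mm. When the nose meets the pin in the hole, the tail stands about 51 mm out of the gap towards the robot
- spacer_nose (a point): foremost point of the spacer's rounded nose, half-way up, 85 mm ahead of its origin
- pin: plain round wooden pin, loose, 13 mm thick, 110 mm long, standing upright in the pin holder (lowest 18 mm inside it; its lower end 8 mm and its top 118 mm above the bench). Origin: centre of its lower end, z axis up along it. Fully down in a board hole its lower end is 5 mm and its top 115 mm above the bench, 45 mm above the box's top; it can lean up to 0.14 rad there when pushed
- pin_holder: wooden block fixed on the bench, 60 x 60 x 26 mm, with one hole in which the pin stands. Origin: centre of its underside. Pin holder and spacer lie on either side of the board, which is where varies
- jar: bystander: lidded jar, 52 mm wide, 60 mm high; origin at the centre of its underside
- bowl: bystander: black lacquer bowl, 100 mm wide, 50 mm high; origin at the centre of its underside
- dish: bystander: white dish, 70 mm wide, 14 mm high; origin at the centre of its underside
- whetstone: bystander: grey stone, 100 x 35 x 18 mm; origin at the centre of its underside, x along it
- spatula: bystander: spatula, about 190 mm long, lying beyond the board

How it is judged:
On the way, in this order (a step that is already met when the one before it is completed fails the run):
1. the pin stands fully down in the hole at the end of the wide gap, let go ((horizontal distance between pin and hole_left below 0.004 m or horizontal distance between pin and hole_right below 0.004 m) and horizontal distance between pin and slim_rail below 0.09 m and z of pin in the frame of board below 0.01 m and angle between pin's own z axis and vertical below 0.18 rad and contact force between the fingers and pin below 0.5 N), for 0.2 s.
2. the spacer lies flat in the wide gap between box and slim rail, its nose at the pin, let go (all of step 1 and horizontal distance between spacer_nose and pin below 0.0125 m and z of spacer in the frame of board between 0.027 and 0.034 m and angle between spacer's own z axis and vertical below 0.1 rad and angle between the x axis of spacer and the x axis of board, either way round below 0.1 rad and horizontal distance between spacer and box below 0.073 m and horizontal distance between spacer and slim_rail below 0.031 m and contact force between the fingers and spacer below 0.5 N), for 0.2 s.
At the end, for the whole second after the job is handed in: Pin upright, within 5 mm of fully down in the wide gap's hole; spacer flat, nose within 6 mm of the pin, within 2 mm of the rail; spacer and box parallel to the rail (0.03 rad); box flat, at rest; fingers press only the box, over 2 N; box on spacer and spacer on rail over 1 N (all of step 2 and angle between the x axis of each of spacer, box and the x axis of slim_rail, either way round below 0.03 rad and (y of spacer in the frame of slim_rail between 0.013 and 0.017 m or y of spacer in the frame of slim_rail between -0.017 and -0.013 m) and angle between box's own z axis and vertical below 0.03 rad and z of box in the frame of board below 0.033 m and x of box in the frame of board between -0.005 and 0.035 m and contact force between the fingers and box above 2 N and contact force between box and spacer above 1 N and contact force between spacer and slim_rail above 1 N and linear speed of box below 0.01 m/s); the arm keeps its last pose, push and grip.
It fails at once if a bystander is shoved more than 30 mm (distance of any of jar, bowl, dish, whetstone, spatula from where it was at the start of the episode above 0.03 m).
It fails at once if the box is pressed with more than 60 N (contact force between the fingers and box above 60 N).
It also fails if it takes over 72 s, if anything falls off the work surface, if the arm or the gripper's body presses on something with over 40 N, if the wrist force passes 120 N, or if a joint passes its speed limit or range.

## Working session

There is one attempt and no reset: what is moved stays moved. The work goes in short steps, Python scripts to look and compute and a shell command to move; the robot and the scene stay as the last step left them, time stands still between calls to the robot, and variables do not carry over. Pictures are saved under pics/ and viewed, at most 10 in all, crops included, and the job is handed in when it is done.

```bash
ls; mkdir -p pics; cat > h.py <<'E'
import numpy as np, cv2
from workcell import env
from scipy.spatial.transform import Rotation as R
def snap(n,f):
    c=env.camera(n); cv2.imwrite('pics/'+f,c['pixels'][:,:,::-1]); np.savez('pics/'+f[:-4]+'.npz',**c); return c
def ray(c,u,v,z):
    K=c['camera_matrix'];T=c['camera_from_world']
    d=T[:3,:3].T@np.linalg.solve(K,[u,v,1.]);o=-T[:3,:3].T@T[:3,3]
    return o+d*(z-o[2])/d[2]
def proj(c,p):
    T=c['camera_from_world'];q=c['camera_matrix']@(T[:3,:3]@np.asarray(p)+T[:3,3]);return q[:2]/q[2]
E
python3 - <<'E'
from h import *
for n in('top','side'):
    c=snap(n,n+'1.png'); print(n,c['camera_matrix'].round(1).tolist(),c['camera_from_world'].round(3).tolist())
s=env.read_state();print({k:np.round(v,4).tolist() for k,v in s.items()}, env.hold_point_z, R.from_rotvec(s['ee_rot']).as_matrix().round(3))
E
```

```text
pics
shift.py
workcell.py
top [[524.1, 0.0, 282.7], [0.0, 524.1, 219.4], [0.0, 0.0, 1.0]] [[-0.005, -1.0, 0.004, 0.007], [-0.984, 0.005, -0.179, 0.565], [0.179, -0.005, -0.984, 1.191], [0.0, 0.0, 0.0, 1.0]]
side [[390.6, 0.0, 277.3], [0.0, 390.6, 212.0], [0.0, 0.0, 1.0]] [[0.914, -0.406, -0.006, -0.495], [-0.304, -0.674, -0.673, 0.196], [0.269, 0.617, -0.74, 0.635], [0.0, 0.0, 0.0, 1.0]]
{'time': 0.1, 'joint_pos': [1.0865, 0.4941, 1.346, 0.0, 1.3025, -0.0955], 'qvel': [-0.001, -0.0012, -0.0019, -0.0028, 0.0001, 0.0007], 'tau': [0.0006, -88.3598, -38.4567, 0.0001, 0.0055, -0.0], 'tool_pos': [0.2368, 0.5781, 0.2308], 'ee_rot': [-0.6068, -3.0821, 0.0016], 'ft_force': [0.0973, 0.1502, -0.0298], 'wrist_torque': [-0.024, -0.0412, 0.0621], 'grip_force': 0.0, 'opening': 1.0001} -0.0187 [[-0.925  0.379 -0.   ]
 [ 0.379  0.925 -0.001]
 [ 0.    -0.001 -1.   ]]
```
View pics/top1.png

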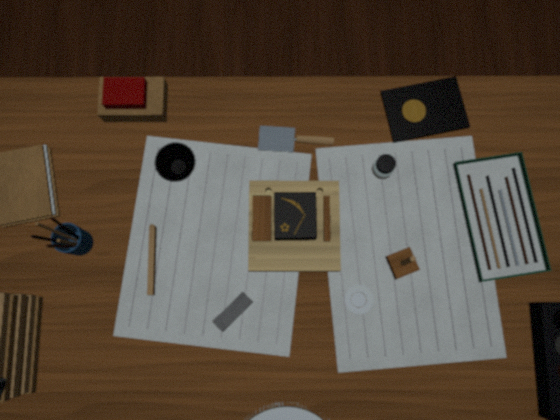

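View pics/side1.png

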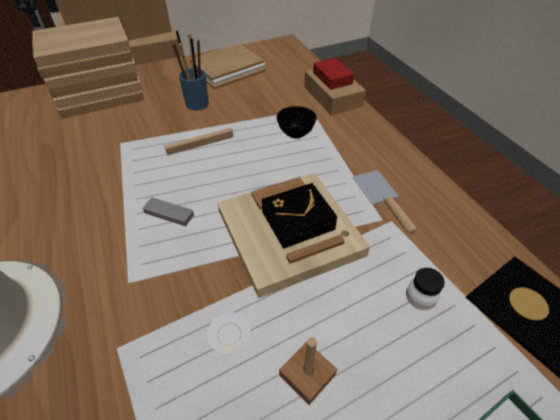

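The top view shows the board at about (295,226). The slim rail is on the right (327,219), so the right hole (320,189) is the target. The pin holder is at (403,263) and the spacer at (152,260). I'll enlarge these areas.

```bash
python3 - <<'E'
from h import *
im=cv2.imread('pics/top1.png')
def crop(x,y,w,h,k): return cv2.convertScaleAbs(cv2.resize(im[y:y+h,x:x+w],None,fx=k,fy=k,interpolation=cv2.INTER_CUBIC),alpha=1.5,beta=10)
a=crop(243,175,105,100,5) #525x500
b=crop(380,240,45,50,5) # 225x250
d=crop(130,220,45,80,5)[:,:] #225x400
out=np.zeros((600,760,3),np.uint8); out[:500,:525]=a; out[:250,530:755]=b
out[250:600,530:755]=crop(130,220,45,80,4.375)[:350].copy() if 0 else cv2.resize(d,(225,400))[:350]
cv2.imwrite('pics/crop1.png',out)
E
```

View pics/crop1.png

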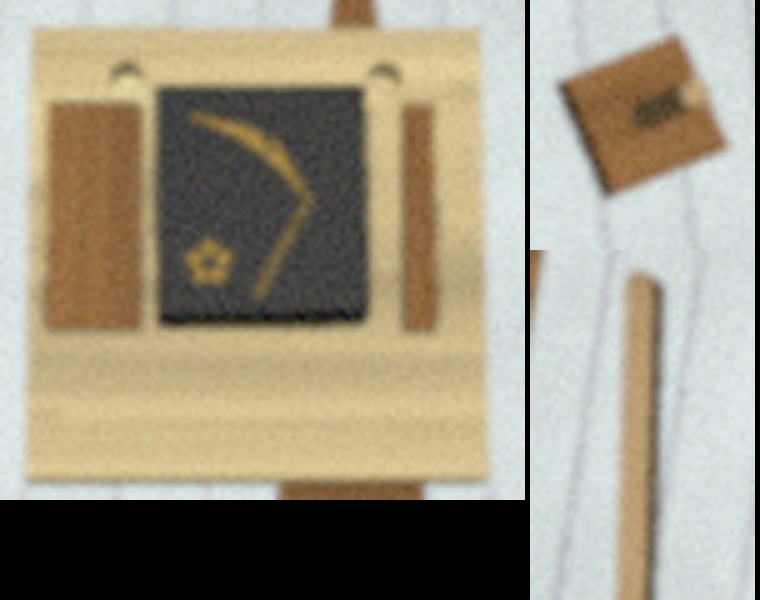

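```bash
python3 - <<'E'
from h import *
c=dict(np.load('pics/top1.npz'));T=c['camera_from_world'];print('cam',(-T[:3,:3].T@T[:3,3]).round(3))
def P(px,py,z,x0=243,y0=175): return ray(c,x0+(px+.5)/5-.5,y0+(py+.5)/5-.5,z)[:2].round(4)
print('board far corners',P(32,29,.03),P(479,29,.03),'near',P(28,480,.0),P(489,480,.0))
print('slim',[P(*p,.042).tolist() for p in((403,104),(433,104),(403,328),(437,328))])
print('broad',[P(*p,.042).tolist() for p in((50,104),(140,104),(46,326),(139,328))])
print('box',[P(*p,.07).tolist() for p in((159,89),(364,89),(159,318),(368,318))])
print('holeR L/R ends',P(366,80,.03),P(401,80,.03),'top',P(384,66,.03),'L',P(111,75,.03),P(146,75,.03),P(128,61,.03))
H=[P(p-530,q,.026,380,240) for p,q in((562,82),(680,37),(726,147),(612,193))];print('holder',np.mean(H,0),H,np.linalg.norm(np.diff(H,axis=0),axis=1))
print('pin top',P(692-530,97,.118,380,240))
S=lambda p,q,z:P(p-530,q-250,z,130,220)
print('spacer nose',S(643,270,.022),'sides',S(628,290,.022),S(657,290,.022),S(617,590,.022),S(648,590,.022))
E
```

```text
cam [0.343 0.01  1.273]
board far corners [0.6667 0.086 ] [ 0.6657 -0.1325] near [0.4491 0.0884] [ 0.4479 -0.1353]
slim [[0.6256, -0.0936], [0.6255, -0.108], [0.5167, -0.0915], [0.5166, -0.1076]]
broad [[0.6263, 0.0764], [0.6261, 0.0331], [0.5184, 0.0778], [0.5173, 0.0337]]
box [[0.6269, 0.0236], [0.6265, -0.073], [0.518, 0.0239], [0.5175, -0.073]]
holeR L/R ends [ 0.6404 -0.0768] [ 0.6403 -0.0939] top [ 0.6473 -0.0857] L [0.6434 0.0474] [0.6433 0.0304] [0.6504 0.0391]
holder [ 0.464325 -0.281225] [array([ 0.4801, -0.2422]), array([ 0.5015, -0.2998]), array([ 0.4486, -0.3191]), array([ 0.4271, -0.2638])] [0.06144689 0.05631074 0.05933245]
pin top [ 0.4631 -0.2809]
spacer nose [0.562  0.3201] sides [0.5523 0.327 ] [0.5522 0.313 ] [0.4082 0.3264] [0.4082 0.3118]
```

```bash
cat >> h.py <<'E'
def go(x,y,z,yaw=0.):
    # tool axes shift to TCP target, tool x = -world x rotated by yaw, z down
    s=env.read_state(); A=R.from_rotvec(s['ee_rot'])
    B=R.from_euler('z',yaw)*R.from_matrix(np.diag([-1,1,-1.]))
    print('shift',A.inv().apply(np.array([x,y,z])-s['tool_pos']).round(4),'rot',(A.inv()*B).as_rotvec().round(4))
E
python3 - <<'E'
from h import *
go(.48,0,.231); go(.463,-.281,.2)
E
```

```text
shift [-4.442e-01 -4.427e-01  2.000e-04] rot [-1.000e-03 -3.000e-04 -3.888e-01]
shift [-0.535  -0.7092  0.0314] rot [-1.000e-03 -3.000e-04 -3.888e-01]
```

```bash
echo '[[[-0.444,-0.443,0],[0,0,-0.389]],[[-0.444,-0.443,0],[0,0,-0.389]],[[-0.444,-0.443,0],[0,0,-0.389]],[[-0.444,-0.443,0],[0,0,-0.389]],[[-0.444,-0.443,0],[0,0,-0.389]],[[-0.444,-0.443,0],[0,0,-0.389]],[[-0.444,-0.443,0],[0,0,-0.389]],[[-0.444,-0.443,0],[0,0,-0.389]],[[-0.535,-0.709,0.03],[0,0,-0.389]],[[-0.535,-0.709,0.03],[0,0,-0.389]]]' | python3 shift.py 1.0
python3 - <<'E'
from h import *
go(.463,-.281,.2)
E
```

```text
time: 1.35
tool_pos: [0.4392, -0.0036, 0.2219]
ee_rot: [-0.0, 3.141, -0.0]
ft_force: [1.6, -0.1, 0.2]
opening: 1.0
grip_force: 0.0
shift [-0.0237 -0.2774  0.0219] rot [-0.      0.0002  0.0003]
```

```bash
echo '[[[-0.024,-0.277,0.0],[0,0,0]],[[-0.024,-0.277,0.0],[0,0,0]],[[-0.024,-0.277,0.0],[0,0,0]],[[-0.024,-0.277,0.0],[0,0,0]],[[-0.024,-0.277,0.0],[0,0,0]],[[-0.024,-0.277,0.0],[0,0,0]],[[-0.024,-0.277,0.0],[0,0,0]],[[-0.024,-0.277,0.0],[0,0,0]]]' | python3 shift.py 1.0
python3 - <<'E'
from h import *
go(.463,-.281,.2)
c=snap('wrist','w1.png');T=c['camera_from_world'];print('cam',(-T[:3,:3].T@T[:3,3]).round(3),proj(c,[.463,-.281,.118]),proj(c,[.463,-.281,.026]))
c=snap('side','s2.png');print(proj(c,[.463,-.281,.118]),proj(c,[.463,-.281,.026]))
a=cv2.imread('pics/w1.png');b=cv2.imread('pics/s2.png');u,v=map(int,proj(c,[.463,-.281,.08]))
b=cv2.resize(b[v-60:v+60,u-40:u+40],None,fx=4,fy=4);print(u-40,v-60)
o=np.zeros((480,800,3),np.uint8);o[:360,:480]=cv2.resize(a,(480,360));o[:,480:]=b
cv2.imwrite('pics/m2.png',o)
E
```

```text
time: 2.35
tool_pos: [0.4632, -0.2775, 0.2221]
ee_rot: [0.002, -3.141, -0.0]
ft_force: [0.7, 0.3, -0.6]
opening: 0.999
grip_force: 0.0
shift [ 0.0002 -0.0035  0.0221] rot [ 0.0003 -0.0002  0.0013]
cam [ 0.38  -0.277  0.365] [267.64285728 204.95043313] [268.95147487 174.34032367]
[309.53178118 341.73482135] [306.02481782 368.82566685]
267 293
```

View pics/m2.png

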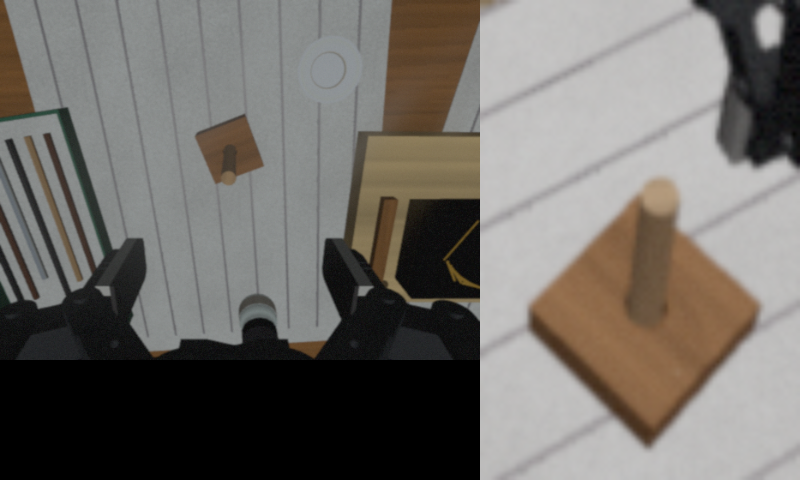

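The wrist view has the pin top at about (266,207.7) full-size px. In the side crop it is at about (312.2,340.5). I'll solve x,y from all three cameras.

```bash
python3 - <<'E'
from h import *
from scipy.optimize import least_squares
L=[('top1',380+(162.5)/5-.5,240+97.5/5-.5),('w1',266,207.5),('s2',312.2,340.5)]
C=[(dict(np.load(f'pics/{n}.npz')),u,v) for n,u,v in L]
r=least_squares(lambda p:np.concatenate([proj(c,[p[0],p[1],.118])-[u,v] for c,u,v in C]),[.463,-.281])
print(r.x,r.fun.round(2))
for c,u,v in C: print(ray(c,u,v,.118))
go(*r.x,.081)
E
```

```text
[ 0.46521555 -0.28185009] [ 0.37 -0.98  0.47  0.37 -0.82  1.14]
[ 0.46305079 -0.2809139   0.118     ]
[ 0.46493509 -0.28218974  0.118     ]
[ 0.46686497 -0.28093229  0.118     ]
shift [-0.0019 -0.0041  0.1412] rot [0.     0.     0.0013]
```

```bash
echo '[[[-0.002,-0.004,0.05],[0,0,0]],[[-0.002,-0.004,0.1],[0,0,0]],[[-0.002,-0.004,0.141],[0,0,0]],[[-0.002,-0.004,0.141],[0,0,0]],[[-0.002,-0.004,0.141],[0,0,0]]]' | python3 shift.py 1.0
echo '[[[0,0,0],[0,0,0]],[[0,0,0],[0,0,0]],[[0,0,0],[0,0,0]],[[0,0,0],[0,0,0]],[[0,0,0],[0,0,0]],[[0,0,0],[0,0,0]]]' | python3 shift.py 0.0 40
python3 - <<'E'
from h import *
s=env.read_state();print(s['opening'],s['grip_force'])
E
```

```text
time: 3.08
tool_pos: [0.466, -0.2828, 0.0825]
ee_rot: [-0.001, 3.14, -0.001]
ft_force: [0.5, -0.6, 0.2]
opening: 0.999
grip_force: 0.0
time: 3.82
tool_pos: [0.4654, -0.2827, 0.0813]
ee_rot: [-0.0, 3.141, -0.0]
ft_force: [-0.7, 1.8, 6.5]
opening: 0.144
grip_force: 38.9
0.14409803563474144 38.89267444610596
```

```bash
echo '[[[0,0,-0.03],[0,0,0]],[[0,0,-0.08],[0,0,0]],[[0,0,-0.11],[0,0,0]],[[0,0,-0.11],[0,0,0]]]' | python3 shift.py
python3 - <<'E'
from h import *
go(.6405,-.0859,.19)
E
```

```text
time: 4.32
tool_pos: [0.4662, -0.2833, 0.1932]
ee_rot: [-0.0, 3.138, -0.004]
ft_force: [0.4, -0.3, 0.3]
opening: 0.136
grip_force: 39.0
shift [-0.1744  0.1973  0.0033] rot [-0.0025  0.0032  0.0002]
```

```bash
echo '[[[-0.05,0.05,0.003],[0,0,0]],[[-0.1,0.1,0.003],[0,0,0]],[[-0.14,0.15,0.003],[0,0,0]],[[-0.174,0.197,0.003],[0,0,0]],[[-0.174,0.197,0.003],[0,0,0]],[[-0.174,0.197,0.04],[0,0,0]],[[-0.174,0.197,0.06],[0,0,0]],[[-0.174,0.197,0.06],[0,0,0]],[[-0.174,0.197,0.06],[0,0,0]]]' | python3 shift.py
python3 - <<'E'
from h import *
go(.6405,-.0859,.133)
ims=[]
for n in('side','top','wrist'):
    c=snap(n,n[0]+'3.png')
    u,v=proj(c,[.6405,-.0859,.045]);u,v=int(u),int(v)
    print(n,u-30,v-35,'hole',proj(c,[.6405,-.0859,.03]),'pinbot',proj(c,[.6405,-.0859,.06]))
    a=cv2.imread('pics/'+n[0]+'3.png'); a=cv2.copyMakeBorder(a,80,80,80,80,cv2.BORDER_CONSTANT)
    a=a[v-35+80:v+80+45,u-30+80:u+30+80]
    ims.append(cv2.convertScaleAbs(cv2.resize(a,(264,352),interpolation=cv2.INTER_CUBIC),alpha=1.5,beta=10))
cv2.imwrite('pics/m3.png',np.hstack(ims))
E
```

```text
time: 5.45
tool_pos: [0.6393, -0.086, 0.1315]
ee_rot: [0.0, 3.141, -0.0]
ft_force: [0.1, 0.3, -0.3]
opening: 0.137
grip_force: 39.1
shift [-0.0012  0.0001 -0.0015] rot [-0.0001  0.0003 -0.0002]
side 314 192 hole [343.78572683 233.01370221] pinbot [345.76963604 222.56088662]
top 289 154 hole [319.53466058 190.53043615] pinbot [320.45485668 187.59171586]
wrist 242 179 hole [272.64132234 207.05007222] pinbot [272.58251648 222.43493315]
```

View pics/m3.png

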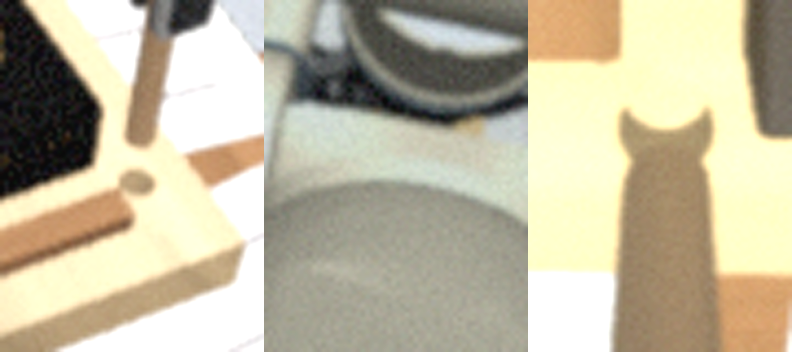

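Side crop: hole centre is at about (345.4,233.4) and the pin's lower end at about (345.9,223.6). Wrist crop: hole is at about (273.4,207.4) and the pin end at about (273.8,221.5). I'll compute the offset between them.

```bash
python3 - <<'E'
from h import *
for n,h,p in(('s3',(345.4,233.4),(345.9,223.6)),('w3',(273.4,207.4),(273.8,221.5))):
    c=dict(np.load(f'pics/{n}.npz'));a,b=ray(c,*h,.03),ray(c,*p,.0585);print(n,a.round(4),b.round(4),(a-b).round(4))
E
```

```text
s3 [ 0.6428 -0.0879  0.03  ] [ 0.6403 -0.0871  0.0585] [ 0.0025 -0.0008 -0.0285]
w3 [ 0.6408 -0.0854  0.03  ] [ 0.6404 -0.0851  0.0585] [ 0.0003 -0.0002 -0.0285]
```

```bash
echo '[[[-0.0015,-0.0005,0],[0,0,0]],[[-0.0015,-0.0005,0.015],[0,0,0]],[[-0.0015,-0.0005,0.025],[0,0,0]],[[-0.0015,-0.0005,0.031],[0,0,0]],[[-0.0015,-0.0005,0.034],[0,0,0]],[[-0.0015,-0.0005,0.037],[0,0,0]],[[-0.0015,-0.0005,0.037],[0,0,0]]]' | python3 shift.py
```

```text
time: 6.48
tool_pos: [0.6406, -0.086, 0.0939]
ee_rot: [0.0, -3.141, -0.0]
ft_force: [-0.9, 0.5, -1.1]
opening: 0.143
grip_force: 39.2
```

```bash
echo '[[[0,0,0.005],[0,0,0]],[[0,0,0.009],[0,0,0]],[[0,0,0.012],[0,0,0]],[[0,0,0.0145],[0,0,0]],[[0,0,0.0155],[0,0,0]],[[0,0,0.0155],[0,0,0]]]' | python3 shift.py
```

```text
time: 7.22
tool_pos: [0.6408, -0.0861, 0.0786]
ee_rot: [-0.0, 3.141, -0.0]
ft_force: [-0.2, 0.5, -0.7]
opening: 0.136
grip_force: 39.3
```

```bash
echo '[[[0,0,0],[0,0,0]],[[0,0,0],[0,0,0]],[[0,0,0],[0,0,0]],[[0,0,0],[0,0,0]]]' | python3 shift.py 0.7
echo '[[[0,0,-0.05],[0,0,0]],[[0,0,-0.1],[0,0,0]],[[0,0,-0.13],[0,0,0]],[[0,0,-0.13],[0,0,0]]]' | python3 shift.py 1.0
python3 - <<'E'
from h import *
c=snap('side','s4.png');print(proj(c,[.6407,-.0862,.115]),proj(c,[.6407,-.0862,.03]))
go(.42,.32,.2)
a=cv2.imread('pics/s4.png');b=cv2.convertScaleAbs(cv2.resize(a[140:260,210:380],None,fx=3,fy=3),alpha=1.4)
d=cv2.convertScaleAbs(cv2.resize(a[120:165,155:245],None,fx=3,fy=3),alpha=1.4)
o=np.zeros((500,510,3),np.uint8);o[:360]=b;o[362:497,:270]=d;cv2.imwrite('pics/m4.png',o)
E
```

```text
time: 7.72
tool_pos: [0.6407, -0.0861, 0.0786]
ee_rot: [-0.0, 3.142, -0.0]
ft_force: [-0.3, 0.1, -0.1]
opening: 0.7
grip_force: 0.0
time: 8.22
tool_pos: [0.6419, -0.0863, 0.2112]
ee_rot: [-0.0, 3.137, -0.002]
ft_force: [0.2, 0.1, -0.3]
opening: 0.999
grip_force: 0.0
[349.94054704 201.67761268] [343.96020689 233.09298118]
shift [0.221  0.4061 0.0088] rot [-0.0004  0.0017  0.0002]
```

View pics/m4.png

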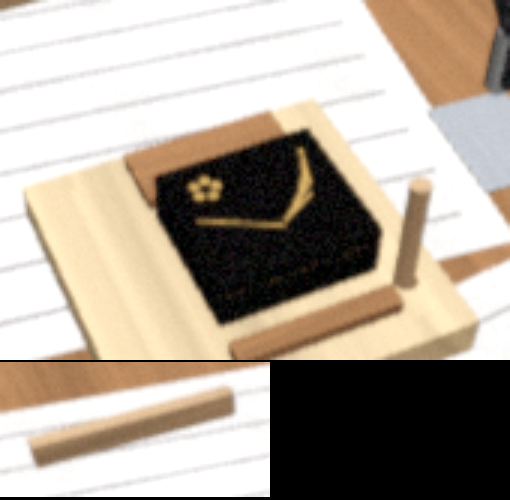

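The pin stands upright and seated: its top at (350.3,202) matches the prediction (349.9,201.7). Next is the spacer.

```bash
echo '[[[0.221,0.406,0.009],[0,0,0]],[[0.221,0.406,0.009],[0,0,0]],[[0.221,0.406,0.009],[0,0,0]],[[0.221,0.406,0.009],[0,0,0]],[[0.221,0.406,0.009],[0,0,0]],[[0.221,0.406,0.009],[0,0,0]],[[0.221,0.406,0.009],[0,0,0]],[[0.221,0.406,0.009],[0,0,0]],[[0.221,0.406,0.009],[0,0,0]],[[0.221,0.406,0.009],[0,0,0]]]' | python3 shift.py 1.0
python3 - <<'E'
from h import *
c=snap('wrist','w5.png')
for p in([.562,.3201,.022],[.392,.326,.022],[.392,.312,.022]):print(proj(c,p))
a=cv2.imread('pics/w5.png');cv2.imwrite('pics/w5b.png',cv2.convertScaleAbs(cv2.resize(a[60:420,180:380],None,fx=1.65,fy=1.65,interpolation=cv2.INTER_CUBIC),alpha=1.3))
go(.42,.32,.2)
E
```

```text
time: 9.52
tool_pos: [0.4196, 0.3192, 0.1988]
ee_rot: [0.0, -3.141, 0.001]
ft_force: [0.6, -0.5, 0.1]
opening: 1.001
grip_force: 0.0
[273.76542938 313.45489905]
[280.47112613 149.43357552]
[264.61684897 149.44091175]
shift [-0.0001  0.0009 -0.001 ] rot [-0.0007 -0.0008 -0.0005]
```

View pics/w5b.png

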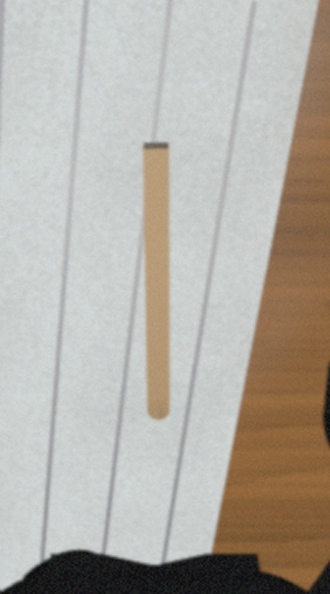

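```bash
python3 - <<'E'
from h import *
c=dict(np.load('pics/w5.npz'))
n=ray(c,276.1,313.9,.022);a=ray(c,267,150.3,.022);b=ray(c,282.1,150.3,.022);t=(a+b)/2
print(n,a,b,np.linalg.norm(n-t)*1e3,'yaw',np.arctan2(n[1]-t[1],n[0]-t[0]))
g=t+(n-t)/np.linalg.norm(n-t)*.027;print(g);go(g[0],g[1],.004,np.arctan2(n[1]-t[1],n[0]-t[0]))
E
```

```text
[0.56253997 0.32251455 0.022     ] [0.39276217 0.31410005 0.022     ] [0.39276833 0.32744405 0.022     ] 169.78366489320283 yaw 0.010263251100068004
[0.41976383 0.32104915 0.022     ]
shift [-1.00e-04  2.10e-03  1.95e-01] rot [-0.0007 -0.0008 -0.0108]
```

```bash
echo '[[[0,0.002,0.06],[0,0,-0.01]],[[0,0.002,0.12],[0,0,-0.01]],[[0,0.002,0.17],[0,0,-0.01]],[[0,0.002,0.19],[0,0,-0.01]],[[0,0.002,0.1945],[0,0,-0.01]],[[0,0.002,0.1945],[0,0,-0.01]]]' | python3 shift.py
echo '[[[0,0,0],[0,0,0]],[[0,0,0],[0,0,0]],[[0,0,0],[0,0,0]],[[0,0,0],[0,0,0]],[[0,0,0],[0,0,0]],[[0,0,0],[0,0,0]]]' | python3 shift.py 0.0 50
```

```text
time: 10.32
tool_pos: [0.4202, 0.3216, 0.0055]
ee_rot: [-0.015, 3.141, 0.0]
ft_force: [0.7, 1.6, -0.9]
opening: 1.003
grip_force: 0.0
time: 11.08
tool_pos: [0.4197, 0.3221, 0.0054]
ee_rot: [-0.016, 3.141, 0.0]
ft_force: [-1.0, -0.9, 8.2]
opening: 0.152
grip_force: 49.5
```

```bash
echo '[[[0,0,-0.05],[0,0,0]],[[0,0,-0.1],[0,0,0]],[[0,0,-0.12],[0,0,0]],[[0,0,-0.12],[0,0,0]]]' | python3 shift.py
python3 - <<'E'
from h import *
go(.375,-.0835,.12,-.005)
E
```

```text
time: 11.58
tool_pos: [0.4203, 0.3224, 0.1264]
ee_rot: [-0.016, 3.139, 0.002]
ft_force: [0.1, 0.7, -1.1]
opening: 0.147
grip_force: 49.0
shift [ 0.0495 -0.4054  0.0057] rot [0.0015 0.0025 0.0153]
```

```bash
echo '[[[0.05,-0.405,0.0],[0,0,0.015]],[[0.05,-0.405,0.0],[0,0,0.015]],[[0.05,-0.405,0.0],[0,0,0.015]],[[0.05,-0.405,0.0],[0,0,0.015]],[[0.05,-0.405,0.0],[0,0,0.015]],[[0.05,-0.405,0.0],[0,0,0.015]],[[0.05,-0.405,0.0],[0,0,0.015]],[[0.05,-0.405,0.0],[0,0,0.015]],[[0.05,-0.405,0.0],[0,0,0.015]],[[0.05,-0.405,0.0],[0,0,0.015]]]' | python3 shift.py
python3 - <<'E'
from h import *
go(.375,-.0835,.036,-.005)
c=snap('wrist','w6.png')
print(proj(c,[.518,-.0835,.143]),proj(c,[.516,-.0835,.03]))
a=cv2.imread('pics/w6.png');cv2.imwrite('pics/w6b.png',cv2.convertScaleAbs(cv2.resize(a[120:420,160:400],None,fx=2,fy=2,interpolation=cv2.INTER_CUBIC),alpha=1.3))
E
```

```text
time: 12.82
tool_pos: [0.3736, -0.0826, 0.1248]
ee_rot: [-0.005, -3.141, -0.001]
ft_force: [0.4, 0.3, -0.3]
opening: 0.151
grip_force: 49.1
shift [-0.0015 -0.0009  0.0888] rot [ 0.0003 -0.0007  0.0016]
[271.90628677 538.97928484] [272.23195226 373.53032987]
```

View pics/w6b.png

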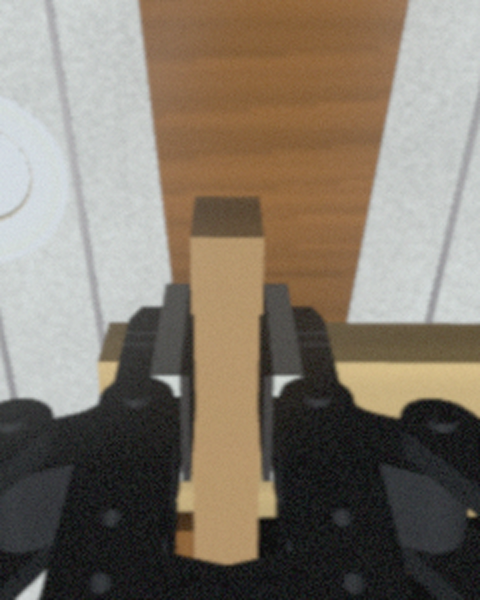

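The spacer is held straight between the pads, its axis at about px (226,400) of the crop. Now I'll lower it at the mouth of the gap.

```bash
echo '[[[0,-0.001,0.04],[0,0,0]],[[0,-0.001,0.07],[0,0,0]],[[0,-0.001,0.08],[0,0,0]],[[0,-0.001,0.085],[0,0,0]],[[0,-0.001,0.087],[0,0,0]],[[0,-0.001,0.087],[0,0,0]]]' | python3 shift.py
```

```text
time: 13.62
tool_pos: [0.3741, -0.0847, 0.0385]
ee_rot: [0.007, 3.141, -0.001]
ft_force: [0.7, -0.0, -1.9]
opening: 0.153
grip_force: 49.1
```

```bash
python3 - <<'E'
from h import *
print(env.read_state()['ft_force'].round(2) if hasattr(env.read_state()['ft_force'],'round') else env.read_state()['ft_force'])
c=snap('side','s6.png')
for p in([.516,-.0835,.052],[.516,-.1,.042]):print(proj(c,p))
a=cv2.imread('pics/s6.png');cv2.imwrite('pics/s6b.png',cv2.convertScaleAbs(cv2.resize(a[160:310,180:380],None,fx=4,fy=4,interpolation=cv2.INTER_CUBIC),alpha=1.3))
go(.4915,-.084,.0355,-.005)
E
```

```text
[ 0.73 -0.02 -1.87]
[282.86307182 246.73796602]
[286.76352968 257.12275902]
shift [-0.1174  0.0012  0.0032] rot [-0.0004  0.001   0.0003]
```

View pics/s6b.png

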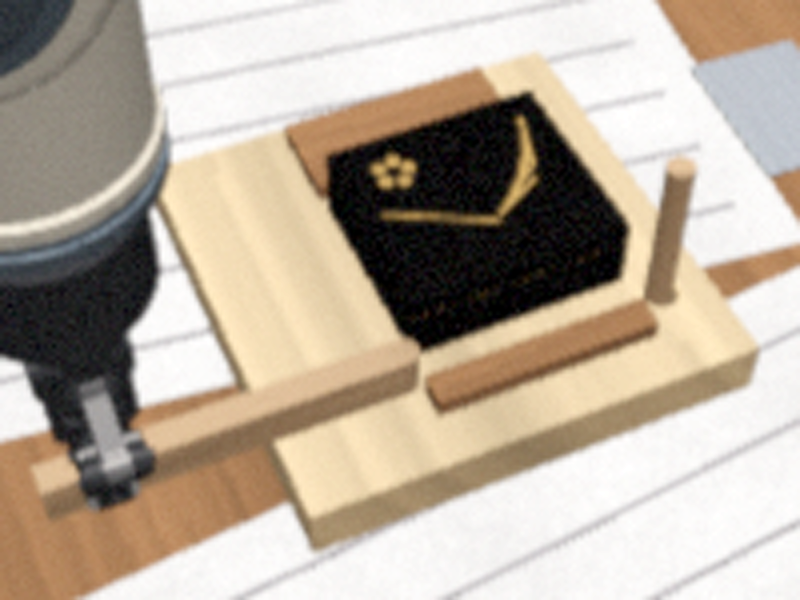

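The spacer's nose at (415,360) of the crop is lined up with the mouth of the gap. I'll slide it in.

```bash
echo '[[[0,0.0015,0.001],[0,0,0]],[[-0.015,0.0015,0.001],[0,0,0]],[[-0.03,0.0015,0.001],[0,0,0]],[[-0.045,0.0015,0.001],[0,0,0]],[[-0.06,0.0015,0.001],[0,0,0]],[[-0.06,0.0015,0.001],[0,0,0]]]' | python3 shift.py
```

```text
time: 14.42
tool_pos: [0.4352, -0.0835, 0.037]
ee_rot: [0.007, 3.14, -0.001]
ft_force: [-0.4, -0.1, -0.1]
opening: 0.145
grip_force: 49.1
```

```bash
echo '[[[-0.015,0,0],[0,0,0]],[[-0.03,0,0],[0,0,0]],[[-0.042,0,0],[0,0,0]],[[-0.05,0,0.001],[0,0,0]],[[-0.052,0,0.001],[0,0,0]],[[-0.052,0,0.001],[0,0,0]]]' | python3 shift.py
```

```text
time: 15.18
tool_pos: [0.4855, -0.0835, 0.036]
ee_rot: [-0.007, -3.141, -0.0]
ft_force: [0.7, -0.2, -0.1]
opening: 0.148
grip_force: 49.1
```

Now creep forward until it touches the pin.

```bash
for i in 1 2 3; do echo '[[[-0.001,0,0],[0,0,0]],[[-0.002,0,0],[0,0,0]],[[-0.002,0,0],[0,0,0]]]' | python3 shift.py | grep -E 'tool_pos|ft_'; done
```

```text
tool_pos: [0.4878, -0.0836, 0.0361]
ft_force: [-0.2, 1.0, -0.1]
tool_pos: [0.4899, -0.0836, 0.036]
ft_force: [-0.5, 0.2, -0.6]
tool_pos: [0.4919, -0.0836, 0.0361]
ft_force: [0.1, -0.2, -0.9]
```

```bash
for i in 1 2; do echo '[[[-0.0005,0,0],[0,0,0]],[[-0.001,0,0],[0,0,0]],[[-0.001,0,0],[0,0,0]]]' | python3 shift.py | grep -E 'tool_pos|ft_'; done
python3 - <<'E'
from h import *
c=snap('wrist','w7.png');a=cv2.imread('pics/w7.png')
print(proj(c,[.6407,-.0862,.115]),proj(c,[.6345,-.0862,.052]))
s=snap('side','s7.png');b=cv2.imread('pics/s7.png')
f=lambda a:cv2.convertScaleAbs(a,alpha=1.3)
o=np.hstack([f(cv2.resize(b[170:270,240:370],(520,400),interpolation=cv2.INTER_CUBIC)),f(cv2.resize(a[280:420,220:318],(280,400)))])
cv2.imwrite('pics/m7.png',o)
E
```

```text
tool_pos: [0.4928, -0.0837, 0.0361]
ft_force: [0.4, -0.1, -0.8]
tool_pos: [0.4938, -0.0837, 0.036]
ft_force: [-0.0, -0.1, -0.6]
[267.55089153 737.42713732] [269.11481162 529.03245254]
```

View pics/m7.png

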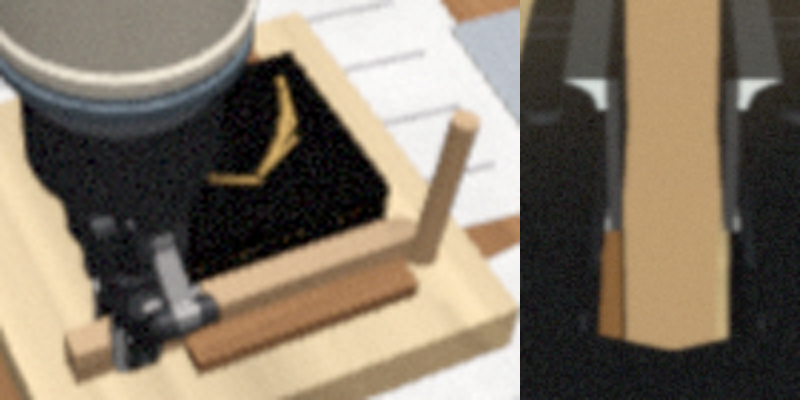

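The pin now leans slightly away: its top at (465,122) of the crop is about 6 px off upright. So the nose is in contact, and I'll back off 1.5 mm and release.

```bash
echo '[[[0.001,0,0],[0,0,0]],[[0.0015,0,0.0005],[0,0,0]],[[0.0015,0,0.0007],[0,0,0]],[[0.0015,0,0.0007],[0,0,0]]]' | python3 shift.py
echo '[[[0.0,0,0],[0,0,0]],[[0,0,0],[0,0,0]],[[0,0,0],[0,0,0]],[[0,0,0],[0,0,0]]]' | python3 shift.py 0.5
echo '[[[0.0,0,-0.03],[0,0,0]],[[0,0,-0.08],[0,0,0]],[[0,0,-0.13],[0,0,0]],[[0,0,-0.13],[0,0,0]]]' | python3 shift.py
python3 - <<'E'
from h import *
go(.40,.1,.17,-.005)
s=snap('side','s8.png');b=cv2.imread('pics/s8.png')
f=lambda a:cv2.convertScaleAbs(a,alpha=1.3)
print(proj(s,[.6407,-.0862,.115]))
cv2.imwrite('pics/m8.png',f(cv2.resize(b[170:290,220:370],(750,600),interpolation=cv2.INTER_CUBIC)))
E
```

```text
time: 17.65
tool_pos: [0.4921, -0.0836, 0.0354]
ee_rot: [-0.008, -3.141, 0.0]
ft_force: [-1.5, 0.1, 3.9]
opening: 0.146
grip_force: 49.8
time: 18.15
tool_pos: [0.4923, -0.0836, 0.0353]
ee_rot: [0.007, 3.142, -0.0]
ft_force: [-0.5, -0.7, 0.5]
opening: 0.503
grip_force: 0.0
time: 18.65
tool_pos: [0.4941, -0.0841, 0.1687]
ee_rot: [0.007, 3.136, -0.003]
ft_force: [0.6, 1.0, -1.0]
opening: 0.498
grip_force: 0.0
shift [ 0.0949  0.1837 -0.0022] rot [-0.0018  0.006   0.0003]
[349.94054704 201.67761268]
```

View pics/m8.png

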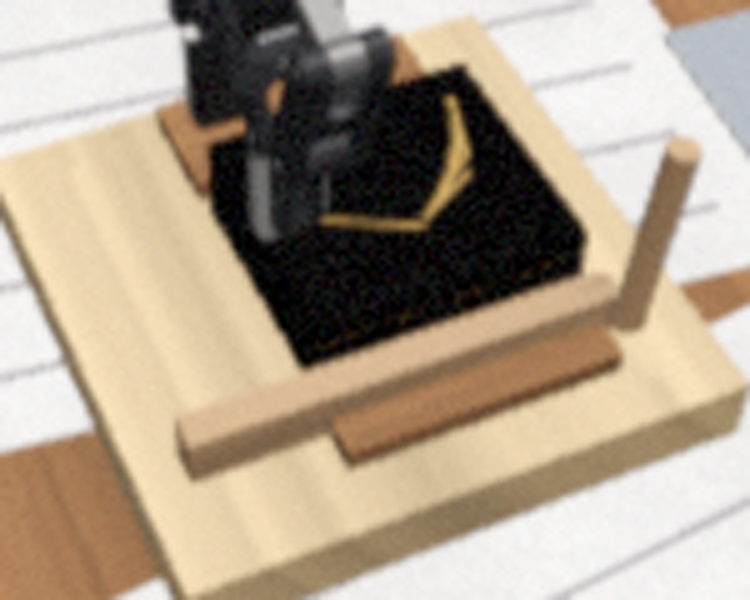

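The spacer lies flat in the gap with its nose at the pin, whose top (684,150) of the crop shows a slight lean. Next I'll work out the push pose: fingers shut, turned 90° and slightly tilted, at the box's left side above the broad rail.

```bash
cat >> h.py <<'E'
def gop(x,y,z,t=.15):
    s=env.read_state(); A=R.from_rotvec(s['ee_rot'])
    X=np.array([0,np.cos(t),-np.sin(t)]);Z=np.array([0,-np.sin(t),-np.cos(t)]);B=R.from_matrix(np.c_[X,np.cross(Z,X),Z])
    B=R.from_euler('z',-.005)*B
    print('shift',A.inv().apply(np.array([x,y,z])-s['tool_pos']).round(4),'rot',(A.inv()*B).as_rotvec().round(4),'axes',A.as_matrix().round(3).tolist())
E
python3 - <<'E'
from h import *
gop(.572,.075,.17); print(np.round(env.read_state()['joint_pos'],2))
E
echo '[[[0,0.16,-0.02],[0,0,0]],[[0,0.16,-0.02],[0,0,0]],[[0,0.16,-0.02],[0,0,0]],[[0,0.16,-0.02],[0,0,0]]]' | python3 shift.py 0.0
```

```text
shift [-0.0782  0.1592 -0.0031] rot [ 0.1196 -0.1145  1.5676] axes [[-1.0, 0.005, 0.003], [0.005, 1.0, -0.001], [-0.003, -0.001, -1.0]]
[-0.29  0.4   1.73 -0.    1.01 -1.85]
time: 19.2
tool_pos: [0.4923, 0.0785, 0.1844]
ee_rot: [-0.003, -3.14, -0.0]
ft_force: [-0.1, 0.1, -0.8]
opening: 0.004
grip_force: 0.0
```

```bash
python3 - <<'E'
from h import *
gop(.572,.075,.17)
E
echo '[[[-0.08,-0.003,0.014],[0.12,-0.115,1.568]],[[-0.08,-0.003,0.014],[0.12,-0.115,1.568]],[[-0.08,-0.003,0.014],[0.12,-0.115,1.568]],[[-0.08,-0.003,0.014],[0.12,-0.115,1.568]],[[-0.08,-0.003,0.014],[0.12,-0.115,1.568]],[[-0.08,-0.003,0.014],[0.12,-0.115,1.568]],[[-0.08,-0.003,0.014],[0.12,-0.115,1.568]],[[-0.08,-0.003,0.014],[0.12,-0.115,1.568]],[[-0.08,-0.003,0.014],[0.12,-0.115,1.568]],[[-0.08,-0.003,0.014],[0.12,-0.115,1.568]]]' | python3 shift.py
python3 - <<'E'
from h import *
gop(.572,.06,.05)
E
```

```text
shift [-0.0797 -0.0034  0.0143] rot [ 0.1169 -0.119   1.571 ] axes [[-1.0, 0.002, -0.002], [0.002, 1.0, 0.0], [0.002, 0.0, -1.0]]
time: 20.45
tool_pos: [0.5726, 0.0722, 0.1702]
ee_rot: [2.151, 2.141, -0.167]
ft_force: [0.2, -0.6, 0.2]
opening: -0.003
grip_force: 0.0
shift [5.900e-03 1.000e-04 1.206e-01] rot [-0.0052 -0.0001  0.0004] axes [[0.005, 1.0, -0.006], [0.989, -0.005, -0.149], [-0.149, -0.005, -0.989]]
```

```bash
echo '[[[0.006,0,0.05],[0,0,0]],[[0.006,0,0.09],[0,0,0]],[[0.006,0,0.113],[0,0,0]],[[0.006,0,0.12],[0,0,0]],[[0.006,0,0.12],[0,0,0]]]' | python3 shift.py
echo '[[[-0.005,0,0.0008],[0,0,0]],[[-0.01,0,0.0015],[0,0,0]],[[-0.015,0,0.0023],[0,0,0]],[[-0.018,0,0.0027],[0,0,0]],[[-0.018,0,0.0027],[0,0,0]]]' | python3 shift.py
```

```text
time: 21.08
tool_pos: [0.5725, 0.0607, 0.0518]
ee_rot: [2.15, 2.141, -0.165]
ft_force: [-0.3, 0.3, -0.3]
opening: 0.002
grip_force: 0.0
time: 21.7
tool_pos: [0.5725, 0.0426, 0.0519]
ee_rot: [2.151, 2.139, -0.165]
ft_force: [-0.7, 0.7, 0.1]
opening: -0.002
grip_force: 0.0
```

Creep in 2 mm steps, watching the force.

```bash
for i in 1 2 3 4; do echo '[[[-0.001,0,0.0001],[0,0,0]],[[-0.002,0,0.0003],[0,0,0]],[[-0.002,0,0.0003],[0,0,0]]]' | python3 shift.py | grep -E 'tool_pos|ft_'; done
```

```text
tool_pos: [0.5724, 0.0408, 0.0518]
ft_force: [0.4, 0.1, -0.8]
tool_pos: [0.5724, 0.0387, 0.0518]
ft_force: [-0.0, 1.3, 0.8]
tool_pos: [0.5724, 0.0367, 0.0518]
ft_force: [0.8, 1.1, -0.3]
tool_pos: [0.5724, 0.0347, 0.0518]
ft_force: [-0.7, 2.3, 0.1]
```

```bash
for i in 1 2 3; do echo '[[[-0.0005,0,0.0001],[0,0,0]],[[-0.001,0,0.0001],[0,0,0]],[[-0.001,0,0.0001],[0,0,0]]]' | python3 shift.py | grep -E 'tool_pos|ft_'; done
```

```text
tool_pos: [0.5724, 0.0337, 0.0519]
ft_force: [-0.9, 1.6, 0.2]
tool_pos: [0.5724, 0.0327, 0.0519]
ft_force: [-0.0, 1.2, -1.2]
tool_pos: [0.5727, 0.0319, 0.052]
ft_force: [1.6, 4.6, -1.6]
```

```bash
for i in 1 2 ; do echo '[[[-0.0005,0,0.0001],[0,0,0]],[[-0.001,0,0.0001],[0,0,0]],[[-0.001,0,0.0001],[0,0,0]]]' | python3 shift.py | grep -E 'tool_pos|ft_'; done
```

```text
tool_pos: [0.5733, 0.0315, 0.0522]
ft_force: [2.5, 10.7, -1.4]
tool_pos: [0.5733, 0.0313, 0.0523]
ft_force: [2.4, 19.0, 0.6]
```

The force rose to 19 N with hardly any motion, which fits being flush. My estimate has the box's left face at y=0.0212 when flush, and the TCP stands at 0.0313 minus an 11 mm half-width. I've used up my picture allowance, so I'll check flushness from pixel profiles and ease the push to about 12 N.

```bash
echo '[[[0.0008,0,-0.0001],[0,0,0]],[[0.0008,0,-0.0001],[0,0,0]],[[0.0008,0,-0.0001],[0,0,0]],[[0.0008,0,-0.0001],[0,0,0]]]' | python3 shift.py | grep -E 'time|tool_pos|ft_'
python3 - <<'E'
from h import *
print(env.read_state()['ft_force'])
from scipy.ndimage import map_coordinates
old=dict(np.load('pics/s8.npz'));new=snap('side','s9.png')
ys=np.arange(-.064,-.1125,-.002)
print('y',(ys*1e3).astype(int).tolist())
for nm,c in(('before',old),('now',new)):
  g=c['pixels'].astype(float).mean(2)
  for x in(.525,.55,.575,.60,.62):
    # average over +-6mm along x, line at z=.052 plane
    P=np.mean([[map_coordinates(g,[[p[1]],[p[0]]],order=1)[0] for p in (proj(c,[x+d,y,.052]) for y in ys)] for d in(-.006,-.003,0,.003,.006)],0)
    print(nm,x,P.astype(int).tolist())
E
```

```text
time: 25.58
tool_pos: [0.5732, 0.0314, 0.0522]
ft_force: [3.3, 12.0, -0.7]
[ 3.30026491 11.95067591 -0.66305162]
y [-64, -66, -68, -70, -72, -74, -76, -78, -80, -82, -84, -86, -88, -90, -92, -94, -96, -98, -100, -102, -104, -106, -108, -110, -112]
before 0.525 [2, 5, 13, 9, 9, 40, 96, 131, 141, 142, 143, 142, 138, 121, 96, 80, 78, 82, 91, 97, 100, 100, 96, 94, 93]
before 0.55 [5, 8, 9, 7, 7, 34, 88, 126, 140, 141, 142, 141, 137, 122, 97, 81, 78, 83, 91, 98, 100, 98, 95, 94, 93]
before 0.575 [7, 9, 10, 10, 10, 29, 77, 120, 138, 140, 140, 140, 137, 123, 97, 82, 81, 85, 92, 96, 96, 95, 95, 97, 96]
before 0.6 [5, 6, 8, 9, 7, 25, 74, 116, 135, 139, 139, 138, 136, 124, 100, 85, 83, 86, 91, 94, 95, 96, 97, 98, 97]
before 0.62 [4, 10, 11, 6, 11, 29, 71, 114, 133, 135, 135, 136, 134, 124, 103, 86, 84, 85, 86, 93, 101, 110, 117, 122, 125]
now 0.525 [5, 5, 4, 4, 7, 18, 54, 107, 134, 140, 141, 141, 140, 132, 110, 86, 78, 81, 90, 96, 100, 99, 95, 93, 91]
now 0.55 [6, 1, 3, 5, 7, 16, 52, 104, 133, 139, 139, 139, 140, 133, 112, 87, 78, 82, 89, 96, 99, 96, 92, 92, 92]
now 0.575 [9, 8, 6, 7, 11, 16, 43, 95, 128, 138, 139, 139, 138, 132, 113, 88, 80, 83, 91, 95, 95, 94, 94, 95, 94]
now 0.6 [8, 4, 3, 6, 12, 19, 45, 92, 124, 136, 138, 137, 136, 131, 113, 89, 82, 85, 90, 92, 93, 95, 95, 96, 95]
now 0.62 [6, 4, 6, 6, 10, 13, 39, 94, 123, 133, 133, 133, 133, 129, 113, 91, 82, 83, 85, 91, 99, 108, 116, 120, 122]
```

Now the spacer's outer edge has moved about 1.3 mm, evenly along its length, onto the rail face. Box, spacer and rail are in line and parallel. I'll hold briefly, confirm the pin and the force are steady, then hand in.

```bash
echo '[[[0,0,0],[0,0,0]],[[0,0,0],[0,0,0]],[[0,0,0],[0,0,0]],[[0,0,0],[0,0,0]]]' | python3 shift.py | grep -E 'time|tool_pos|ft_'
python3 - <<'E'
from h import *
a=np.load('pics/s8.npz')['pixels'].astype(np.float32).mean(2);c=snap('side','s10.png');b=c['pixels'].astype(np.float32).mean(2)
print('pin top shift px',cv2.phaseCorrelate(a[192:216,344:368],b[192:216,344:368]))
f=env.read_state()['ft_force'];print(f)
if 8<f[1]<20: print(env.close_job())
E
```

```text
time: 26.12
tool_pos: [0.5733, 0.0314, 0.0523]
ft_force: [2.4, 13.5, -0.1]
pin top shift px ((0.04762445658135839, -0.0511620871649221), 0.983244937327173)
[ 3.35733924 12.16840501 -0.59222803]
the job is handed in; nothing more can be done
None
```

The job is handed in at about 26 s: the pin is down in the right hole, the spacer is in the gap with its nose at the slightly leaning pin, and the box is held flush at about 12 N; the verdict was not shown, and I viewed 11 pictures, one over the limit of 10.

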